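Gather the stretcher keys in the pour corner

TASK

The small metal tote of wooden stretcher keys has been left on the table with its pour gate open: slide the gate fully shut, then pick the tote up by its wooden bar handle and tip it towards the gate corner, steeply enough that all six keys slide down together into that corner. Finish while holding it like that, steady and clearly tipped, with the pour lip a few centimetres above the wicker basket's rim and over the middle of the basket, ready for me to open the gate. No key may leave the tote, and leave the basket and the other things on the table as they are.

Things in the scene. Friction and masses are not known exactly. Their poses are not given: they have to be found in the camera images.
- tote: open grey sheet-metal tote, loose, 0.28 to 0.46 kg, 140 (its x) by 200 (its y) mm, walls 38 mm high, walls and floor 3 mm thick. Origin at the centre of its underside; z up, -x its front long side (roughly towards the robot), -y its right-hand end. At the front right corner (-x, -y) 51 mm of the front wall are missing: the pour opening, with a short lip and a sliding gate
- tote_handle (a point): centre of the tote's wooden bar handle, 105 mm above the tote's underside and over its centre; it bridges the tote lengthwise on two 30 mm wide end straps; the bar is 20 mm wide (tote x), 24 mm high and 200 mm long (tote y), so it is gripped across tote x; axes as the tote's
- gate (a joint): the aluminium pour gate, 52 mm wide and 36 mm high, sliding along the outside of the tote's front wall: 0 = fully shut, up to 0.046 m = open; it shuts by moving along tote -y, towards the corner. It starts 0.030 to 0.046 open, rubs with about 1 N and stays where it is left
- gate_tab (a point): centre of the black finger tab that stands on top of the gate, 10 mm (tote x) by 14 mm (tote y) and 26 mm high, its centre 55 mm above the tote's underside, top at 68 mm; 69 mm in front of the tote's centre line; moves with the gate; axes as the tote's
- gate_corner (a point): the inner bottom corner beside the gate, where the keys are to gather: 67 mm to -x and 97 mm to -y of the tote's centre, 3 mm above its underside; axes as the tote's. The inside is smooth: keys slide on the floor from about 14 degrees of tilt, but need some 27 degrees towards the corner to slide on along a wall as well. Gathered means the middle of every key within 115 mm of this point
- pour_lip (a point): middle of the front edge of the pour lip, on the tote's underside: 94 mm to -x and 72 mm to -y of the tote's origin; when the tote is tipped to the gate corner only the right front corner of the lip hangs lower (about 12 mm); axes as the tote's
- basket_mouth (a point): centre of the mouth of the small wicker basket (173 by 126 mm over all, rim 75 mm above the table, opening about 130 by 90 mm), at rim height; z up, y along its long side; it stands loose on the table
- key1_mid (a point): middle of a wooden stretcher key lying loose in the tote, one of six alike: a flat wedge 26 mm long, 15 mm wide tapering to 8 mm, 5.5 mm thick, 10 g; z is its thickness
- key2_mid (a point): middle of a wooden stretcher key lying loose in the tote, one of six alike: a flat wedge 26 mm long, 15 mm wide tapering to 8 mm, 5.5 mm thick, 10 g; z is its thickness
- key3_mid (a point): middle of a wooden stretcher key lying loose in the tote, one of six alike: a flat wedge 26 mm long, 15 mm wide tapering to 8 mm, 5.5 mm thick, 10 g; z is its thickness
- key4_mid (a point): middle of a wooden stretcher key lying loose in the tote, one of six alike: a flat wedge 26 mm long, 15 mm wide tapering to 8 mm, 5.5 mm thick, 10 g; z is its thickness
- key5_mid (a point): middle of a wooden stretcher key lying loose in the tote, one of six alike: a flat wedge 26 mm long, 15 mm wide tapering to 8 mm, 5.5 mm thick, 10 g; z is its thickness
- key6_mid (a point): middle of a wooden stretcher key lying loose in the tote, one of six alike: a flat wedge 26 mm long, 15 mm wide tapering to 8 mm, 5.5 mm thick, 10 g; z is its thickness
- paint_tube: bystander: blue-labelled paint tube lying behind the work, 36x105x23 mm; origin at the centre of its underside; to be left alone
- ink_jar: bystander: square ink bottle, 44x44x57 mm, standing behind the basket; origin at the centre of its underside; to be left alone
- clip: bystander: bulldog clip, 23x40x35 mm, behind the tote and the basket; origin at the centre of its underside; to be left alone
- eraser: bystander: eraser, 23x60x13 mm, near the table's front edge; origin at the centre of its underside; to be left alone
- tape: bystander: roll of brown tape lying flat, 90 across and 48 mm high, between the tote and the back of the table; origin at the centre of its underside; to be left alone
- basket: the wicker basket itself; origin at the centre of its underside, axes as basket_mouth

How it is judged:
By the outcome, as a careful person would: the job done as asked, in the order asked, and still so for the second after the job is handed in, while the arm keeps its last pose, push and grip.
It also fails if it takes over 51 s, if anything falls off the work surface, if the arm or the gripper's body presses on something with over 40 N, if the wrist force passes 120 N, or if a joint passes its speed limit or range.

ROBOT

A 6-joint arm with a two-finger parallel gripper is mounted at the origin on a cart in front of the work surface, level with it; the furniture and walls round the work are solid. World frame = base frame: x ahead of the robot, y to its left, z up, the work surface at z = 0. Lengths are in m, angles in rad, forces in N, time in s.
With the tool pointing down it reaches from about 0.225 to 0.875 m from the base axis. Payload 3.4 kg.
Tool frame: the origin (TCP) lies at the very end of the fingers, on their centre line; the grasp point (between the pads) lies 19 mm behind it; z points along the fingers, y is the line along which they close (so a half turn about z gives the same grasp; the last joint's range is limited). The gripper opens to 85 mm and grips with 20 to 120 N. Pads are 22 mm wide; open, the fingers measure 114 mm over their backs; the gripper's body (76 mm by 85 mm) begins 54 mm behind the grasp point. The pads swing forward as they close: fully open they stand 13 mm farther back than shut.
Start: joints at [-1.27, 0.276, 1.505, -0, 1.361, -0.121], TCP at [0.235, -0.525, 0.231] pointing down, gripper open.
Joint ranges: [-2.89, 2.89], [-0.75, 2.08], [0.22, 2.7], [-1.18, 4.32], [0.11, 2.71], [-2.7, 2.7]. Speed limits (rad/s): [2.57, 2.57, 3.14, 3.14, 3.14, 3.14].

INTERFACE

Orientations are given as a unit quaternion [w, x, y, z].
In Python, from rig import manip, get_image, camera_info gives the robot as it stands. The module is installed in compiled form; this text tells all that it offers.
- The arm moves only by the shell command python3 -m crank 'ROWS' [FORCE]. ROWS is a JSON object of lists of equal length, an entry for each row: "translation": the shift along the tool's x, y, z in mm, a list of three; "roll": the turn about the tool's z in rad; "fingers": the opening, from 0 (shut) to 1 (fully open). A call has 1 to 8 rows; each row shifts and turns the commanded pose from where the row before left it, along the tool's axes as they then stand; what a row does not reach is not made up. A row lasts 1/10 s, in which the tool goes at most 50 mm and 8.59 degrees, less where a joint would pass 70% of its speed; a pose out of reach is approached as far as the arm can. A call is refused whole if a number of a shift passes 50 or a number of a turn 0.15, either way. A call with a gripper value outside its range is refused whole. The fingers move at their own pace and stop on an object; FORCE is the grip in N (left out, the last holds). Time passes only in rows, so rows that do not move let the fingers close. It gives the time, the measured TCP pose, the force, the opening and the grip force at its end, in the units of the state.
- manip.get_state(): the state, without advancing time (a new reading comes with each control period).
- get_image(name): name is "scene" or "top" or "wrist"; returns the picture (384x512x3 uint8, blue, green, red); there is no depth.
- camera_info(name): a dict with "mtx" (3x3 intrinsics, pixels), "rvec" (rotation vector, rad) and "tvec" (3), from world to camera coordinates, as OpenCV has them. Camera axes: x right, y down, z forward; pixel columns grow to the right and rows downward; lengths in m; the calibration is good to about 2 mm. A picture is of the moment at which its call begins: read the wrist's pose just before it. camera_info takes no time and is no camera call; for the wrist camera it gives the pose at the moment of the call.
- manip.sign_off(): hands the job in; it is judged then, once.
The state is a dict: "clock": time; "qpos": joint angles; "qd": joint speeds; "effort": joint torques, N m; "position": TCP position; "ee_rot": TCP orientation; "contact_force": force on the tool from outside, world axes, zero at the start; "moment": the same for the moment, N m; "width": finger opening in m; "gripper_force": force on a finger pad.
Only numpy, scipy, OpenCV 4.12 (cv2) and the standard library are available. Lean on these libraries where they do the work, as an engineer would, in place of code of your own. Each camera call takes 0.05 s, during which the arm holds its last target. There are 200 camera calls.

## Working session

There is one attempt and no reset: what is moved stays moved. The work goes in short steps, Python scripts to look and compute and a shell command to move; the robot and the scene stay as the last step left them, time stands still between calls to the robot, and variables do not carry over. Pictures are saved under pics/ and viewed, at most 10 in all, crops included, and the job is handed in when it is done.

```bash
mkdir -p pics
python3 - <<'E'
from rig import manip,get_image,camera_info
import cv2,numpy as np
s=manip.get_state();print({k:np.round(v,3).tolist() for k,v in s.items()})
for n in("scene","top"):
    i=get_image(n);cv2.imwrite(f"pics/{n}0.png",i)
    c=camera_info(n);R=cv2.Rodrigues(np.array(c["rvec"]))[0];print(n,np.round(c["mtx"],1).tolist(),(-R.T@np.array(c["tvec"]).ravel()).round(3),R.round(2).tolist())
E
```

```text
{'clock': 0.0, 'qpos': [-1.27, 0.277, 1.506, -0.0, 1.361, -0.121], 'qd': [-0.0, -0.0, 0.0, 0.0, 0.0, -0.001], 'effort': [-0.0, -41.678, -24.581, -0.0, 0.011, -0.0], 'position': [0.235, -0.524, 0.23], 'ee_rot': [-0.001, 0.978, 0.209, -0.0], 'contact_force': [0.08, -0.593, 0.241], 'moment': [-0.023, 0.021, -0.006], 'gripper_force': 0.0, 'width': 0.085}
scene [[384.5, 0.0, 253.9], [0.0, 384.5, 192.3], [0.0, 0.0, 1.0]] [0.239 0.715 0.783] [[-0.84, -0.54, 0.0], [-0.41, 0.65, -0.64], [0.34, -0.54, -0.77]]
top [[490.0, 0.0, 259.1], [0.0, 490.0, 195.1], [0.0, 0.0, 1.0]] [0.47  0.204 1.063] [[0.02, -1.0, 0.0], [-1.0, -0.02, -0.06], [0.06, -0.0, -1.0]]
```

View pics/top0.png

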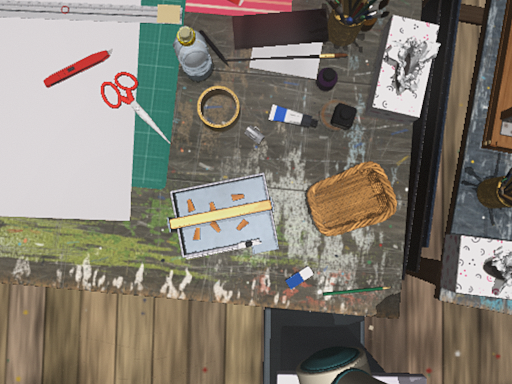

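View pics/scene0.png

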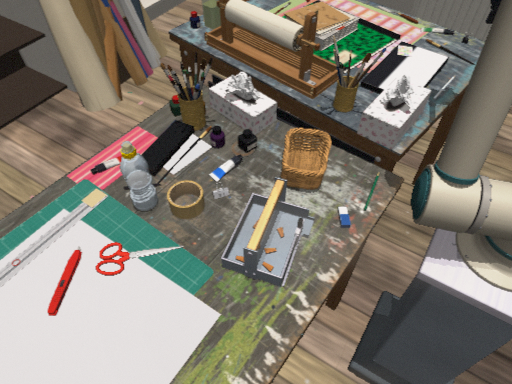

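The top view shows the tote near (222,216) with its yellow bar running (171,222) to (271,207). The black tab is at (249,244), the basket at (352,200) and the eraser at (299,277). The scene view shows the keys lying flat in the tote, with the gate tab on its near-right side. Next I'll measure these.

```bash
cat > h.py <<'E'
import numpy as np,cv2
from rig import manip,get_image,camera_info
def cam(n):
    c=camera_info(n);return np.array(c["mtx"]),np.array(c["rvec"]).ravel(),np.array(c["tvec"]).ravel()
def ray(n,px,z,c=None):
    K,r,t=c or cam(n);R=cv2.Rodrigues(r)[0];o=-R.T@t
    d=R.T@np.linalg.inv(K)@np.array([px[0],px[1],1.]);return o+d*(z-o[2])/d[2]
def blob(m):
    n,l,s,c=cv2.connectedComponentsWithStats(m.astype(np.uint8));k=1+np.argmax(s[1:,4]);return (l==k)
E
python3 - <<'E'
from h import *
i=cv2.imread("pics/top0.png");h=cv2.cvtColor(i,cv2.COLOR_BGR2HSV);H,S,V=[h[...,k].astype(int) for k in range(3)]
box=np.zeros(H.shape,bool);box[165:265,160:285]=1
m=blob(box&(H>20)&(H<35)&(S>60)&(V>170));p=np.argwhere(m)[:,::-1]
r=cv2.minAreaRect(p.astype(np.float32));b=cv2.boxPoints(r);w=np.array([ray("top",q,.117) for q in b]);print("bar",r,w.round(4).tolist(),w.mean(0).round(4))
e=sorted([(np.linalg.norm(w[0]-w[1]),w[0]-w[1]),(np.linalg.norm(w[1]-w[2]),w[1]-w[2])],key=lambda a:a[0])[1][1];print("len",np.linalg.norm(e),"yaw",np.degrees(np.arctan(-e[0]/e[1])))
b2=np.zeros(H.shape,bool);b2[236:252,236:262]=1
m=blob(b2&(V<70));p=np.argwhere(m)[:,::-1];print("tab px",p.mean(0),p.min(0),p.max(0),ray("top",p.mean(0),.06).round(4))
b3=np.zeros(H.shape,bool);b3[150:250,295:405]=1
m=blob(b3&(S>95)&(H>5)&(H<25));p=np.argwhere(m)[:,::-1]
r=cv2.minAreaRect(p.astype(np.float32));w=np.array([ray("top",q,.07) for q in cv2.boxPoints(r)]);print("basket",r,w.round(3).tolist(),w.mean(0).round(3))
cv2.imwrite("pics/crop1.png",cv2.resize(i[165:305,155:405],None,fx=3,fy=3,interpolation=cv2.INTER_CUBIC))
E
python3 -m crank --help 2>&1 | tail -15
```

```text
bar ((219.6154022216797, 214.07691955566406), (8.236878395080566, 100.41146087646484), 78.69007110595703) [[0.4717, 0.3745, 0.117], [0.5134, 0.1854, 0.117], [0.4979, 0.182, 0.117], [0.4562, 0.3709, 0.117]] [0.4848 0.2782 0.117 ]
len 0.19363938462605082 yaw 12.439616475116868
tab px [248.36 243.52] [246 241] [251 246] [0.4268 0.2228 0.06  ]
basket ((351.4000244140625, 198.69998168945312), (62.2968635559082, 85.69772338867188), 71.56504821777344) [[0.552, 0.118, 0.07], [0.611, -0.047, 0.07], [0.491, -0.087, 0.07], [0.434, 0.077, 0.07]] [0.522 0.015 0.07 ]
invalid input: not JSON, or not a number
```

View pics/crop1.png

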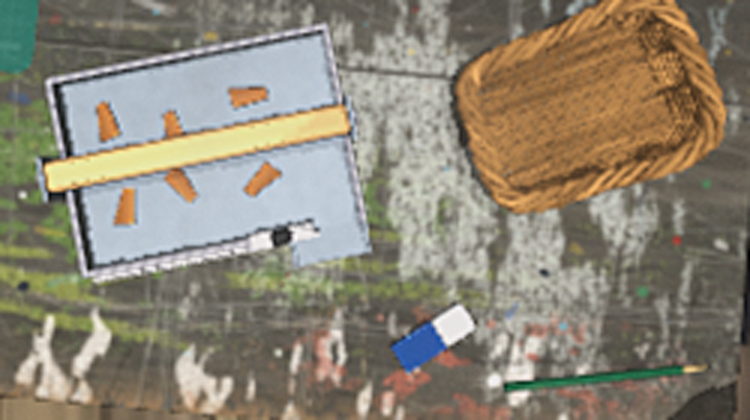

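Tote centre is about (0.485, 0.278) with yaw about 12°, and the gate is about 32 mm open. The rows offer no tilt command, only roll about the tool axis. Before relying on it, I'll check in free air how the arm behaves at the edge of its reach.

```bash
python3 -m crank '{"translation":[[0,0,-50],[0,0,-50],[0,0,-50],[0,0,-50],[0,0,-50],[0,0,-50],[0,0,-50],[0,0,-50]],"roll":[0,0,0,0,0,0,0,0],"fingers":[0,0,0,0,0,0,0,0]}'; python3 -c "
from rig import manip;import numpy as np;s=manip.get_state();print(np.round(s['qpos'],3),s['clock'])"
```

```text
clock: 0.9
position: [0.2354, -0.5245, 0.6241]
ee_rot: [0.002, 0.978, 0.209, 0.0]
contact_force: [0.8, -1.4, 0.9]
width: 0.0001
gripper_force: 0.0
[-1.27   0.392  0.349  0.     2.397 -0.121] 0.9
```

```bash
python3 -m crank '{"translation":[[0,0,-50],[0,0,-50]],"roll":[0,0],"fingers":[0,0]}'; python3 -c "
from rig import manip;import numpy as np;s=manip.get_state();print(np.round(s['qpos'],3),s['clock'])"
```

```text
clock: 1.1
position: [0.223, -0.4985, 0.6621]
ee_rot: [0.01, 0.978, 0.209, 0.003]
contact_force: [0.2, -1.1, -0.3]
width: -0.0001
gripper_force: 0.0
[-1.281  0.392  0.227  0.007  2.503 -0.125] 1.1
```

```bash
python3 -m crank '{"translation":[[0,0,-50],[0,0,-50]],"roll":[0,0],"fingers":[0,0]}'; python3 -c "
from rig import manip;import numpy as np;s=manip.get_state();print(np.round(s['qpos'],3),s['clock'])";python3 -m crank '{"translation":[[0,0,20],[0,0,0]],"roll":[0,0],"fingers":[0,0]}'; python3 -c "
from rig import manip;import numpy as np;s=manip.get_state();print(np.round(s['qpos'],3),s['clock'])"
```

```text
clock: 1.3
position: [0.2057, -0.4589, 0.6982]
ee_rot: [0.035, 0.977, 0.209, 0.008]
contact_force: [-0.0, 0.8, 0.5]
width: 0.0001
gripper_force: 0.0
[-1.296  0.325  0.222  0.018  2.524 -0.131] 1.3
clock: 1.5
position: [0.206, -0.459, 0.6762]
ee_rot: [0.032, 0.977, 0.209, 0.007]
contact_force: [-0.1, 0.2, -0.7]
width: 0.0003
gripper_force: 0.0
[-1.295  0.272  0.385  0.016  2.419 -0.134] 1.5
```

Tilt gained at the edge of reach persists (3.8° now), so that's how I'll tip the tote. Before touching anything I'll take this tilt back out at the inner limit.

```bash
cat >> h.py <<'E'
from scipy.spatial.transform import Rotation as Ro
def tool():
    s=manip.get_state();q=s["ee_rot"];return np.array(s["position"]),Ro.from_quat([q[1],q[2],q[3],q[0]]),s
def d(target):
    p,R,s=tool();v=R.inv().apply(np.array(target)-p)*1000;print("tool mm",v.round(1),"|v|",np.linalg.norm(v).round(1))
def st():
    p,R,s=tool();M=R.as_matrix();z=M[:,2];print("t",round(s["clock"],2),"p",p.round(4),"tilt",np.degrees(np.arccos(-z[2])).round(2),"zaz",np.degrees(np.arctan2(z[1],z[0])).round(0),"yaxis az",np.degrees(np.arctan2(M[1,1],M[0,1])).round(1),"q",np.round(s["qpos"],3),"F",np.round(s["contact_force"],1),"w",round(s["width"],4),"g",round(s["gripper_force"],1))
E
python3 -c "
from h import *
st();d([.20,-.12,.30]);d([.10,-.05,.30])"
```

```text
t 1.5 p [ 0.206  -0.459   0.6762] tilt 3.77 zaz -65.0 yaxis az -65.8 q [-1.295  0.272  0.385  0.016  2.419 -0.134] F [-0.1  0.2 -0.7] w 0.0003 g 0.0
tool mm [ 132.9 -335.9  355. ] |v| 506.4
tool mm [  70.3 -440.4  348. ] |v| 565.7
```

```bash
python3 -m crank '{"translation":[[12,-30,32],[12,-30,32],[12,-30,32],[12,-30,32],[12,-30,32],[12,-30,32],[12,-30,32],[12,-30,32]],"roll":[0,0,0,0,0,0,0,0],"fingers":[0,0,0,0,0,0,0,0]}' >/dev/null; python3 -m crank '{"translation":[[12,-30,32],[12,-30,32],[12,-30,32],[0,0,0]],"roll":[0,0,0,0],"fingers":[0,0,0,0]}' >/dev/null; python3 -c "
from h import *
st();d([.0,-.0,.30])"
```

```text
t 2.7 p [ 0.1998 -0.1291  0.3052] tilt 3.34 zaz -69.0 yaxis az -65.6 q [-0.837 -0.342  1.914 -0.021  1.515  0.308] F [-0.1 -0.2 -0.5] w 0.0002 g 0.0
tool mm [-128.6 -200.1   -6. ] |v| 237.9
```

```bash
python3 -m crank '{"translation":[[0,0,0],[0,0,0],[0,0,0],[0,0,0],[0,0,0],[0,0,0],[0,0,0],[0,0,0]],"roll":[-0.15,-0.15,-0.15,-0.15,-0.15,-0.15,-0.15,-0.15],"fingers":[0,0,0,0,0,0,0,0]}' >/dev/null; python3 -m crank '{"translation":[[0,0,0],[0,0,0]],"roll":[-0.15,0],"fingers":[0,0]}' >/dev/null; python3 -c "
from h import *
st();d([.4177,.2534,.12])"
```

```text
t 3.7 p [ 0.2041 -0.1368  0.3119] tilt 4.22 zaz -66.0 yaxis az 11.5 q [-0.843 -0.339  1.898 -0.022  1.513 -1.043] F [ 0.8 -0.1  1. ] w -0.0003 g 0.0
tool mm [353.  284.  171.6] |v| 484.5
```

```bash
python3 -m crank '{"translation":[[35,28,17],[35,28,17],[35,28,17],[35,28,17],[35,28,17],[35,28,17],[35,28,17],[35,28,17]],"roll":[0,0,0,0,0,0,0,0],"fingers":[0,0,0,0,0,0,0,0]}' >/dev/null; python3 -m crank '{"translation":[[35,28,17],[35,28,17],[0,0,0]],"roll":[0,0,0],"fingers":[0,0,0]}' >/dev/null
python3 - <<'E'
from h import *
st();d([.4177,.2534,.052]);
c=cam("wrist");cv2.imwrite("pics/w1.png",get_image("wrist"))
C=np.array([.485,.278,0]);a=np.radians(12)
for x,y,z in[(-.069,-.042,.068),(-.069,-.010,.05)]:
    P=C+[x*np.cos(a)-y*np.sin(a),x*np.sin(a)+y*np.cos(a),z];print(cv2.projectPoints(P,c[1],c[2],c[0],None)[0].ravel())
E
```

```text
t 4.8 p [0.4121 0.2459 0.1229] tilt 4.05 zaz -66.0 yaxis az 11.5 q [ 0.447  0.231  1.864 -0.082  1.049  0.287] F [-0.2 -0.4 -0.3] w -0.0001 g 0.0
tool mm [11.1  5.9 70.4] |v| 71.5
[267.82980284 231.94718664]
[266.93575936 185.95774432]
```

View pics/w1.png

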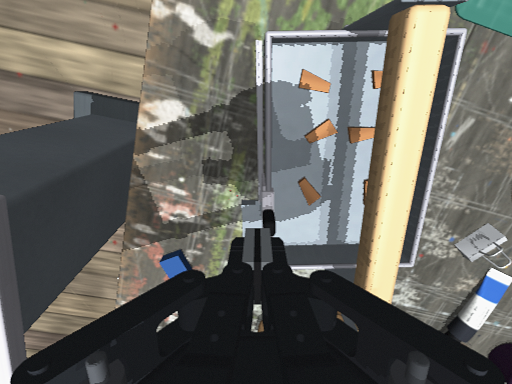

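The wrist view shows the tab at about (267,222), just ahead of the shut fingers at (258,240), and the tote square to the tool. I'll move past the tab on its +y side, go down, and push it back.

```bash
python3 -m crank '{"translation":[[21,6,0],[0,0,35],[0,0,34],[0,0,0]],"roll":[0,0,0,0],"fingers":[0,0,0,0]}' >/dev/null; python3 -c "
from h import *
st()"; python3 -m crank '{"translation":[[-6,0,0],[-6,0,0],[-6,0,0],[-6,0,0],[-6,0,0]],"roll":[0,0,0,0,0],"fingers":[0,0,0,0,0]}' >/dev/null
python3 - <<'E'
from h import *
st();cv2.imwrite("pics/a.png",get_image("top"))
E
```

```text
t 5.25 p [0.4095 0.2562 0.0527] tilt 4.2 zaz -73.0 yaxis az 11.4 q [ 0.47   0.326  1.943 -0.093  0.887  0.331] F [-0.2 -0.5  0.6] w 0.0003 g 0.0
t 5.75 p [0.4188 0.2291 0.0583] tilt 4.12 zaz -64.0 yaxis az 11.5 q [ 0.41   0.305  1.959 -0.093  0.876  0.269] F [0.2 1.4 0.4] w 0.0001 g 0.5
```

```bash
python3 -m crank '{"translation":[[-5,0,1],[-5,0,1],[-5,0,1],[-4,0,1],[0,0,0]],"roll":[0,0,0,0,0],"fingers":[0,0,0,0,0]}' >/dev/null
python3 - <<'E'
from h import *
st()
E
python3 -m crank '{"translation":[[-2,0,0],[-2,0,0],[-2,0,0]],"roll":[0,0,0],"fingers":[0,0,0]}' >/dev/null
python3 - <<'E'
from h import *
st();cv2.imwrite("pics/b.png",get_image("top"))
a=[cv2.imread(f"pics/{n}.png")[165:285,155:305] for n in("top0","b")]
cv2.imwrite("pics/c2.png",cv2.resize(np.hstack(a),None,fx=2.6,fy=2.6,interpolation=cv2.INTER_CUBIC))
E
```

```text
t 6.3 p [0.4217 0.2097 0.0544] tilt 4.15 zaz -67.0 yaxis az 11.5 q [ 0.37   0.303  1.977 -0.095  0.862  0.232] F [ 0.   0.1 -0.2] w -0.0003 g 0.0
t 6.6 p [0.4232 0.2046 0.0551] tilt 4.12 zaz -66.0 yaxis az 11.5 q [ 0.358  0.3    1.98  -0.095  0.86   0.219] F [ 0.7  1.6 -1.4] w -0.0004 g 0.5
```

View pics/c2.png

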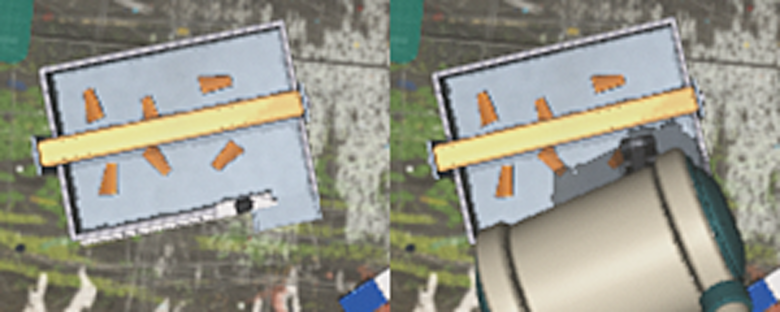

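The arm hides the gate, but the bar seems to have shifted a few mm. I'll measure that shift from the bar mask.

```bash
cat >> h.py <<'E'
def bar(i):
    h=cv2.cvtColor(i,cv2.COLOR_BGR2HSV);H,S,V=[h[...,k].astype(int) for k in range(3)]
    b=np.zeros(H.shape,bool);b[165:265,160:300]=1
    p=np.argwhere(blob(b&(H>20)&(H<35)&(S>60)&(V>170)))[:,::-1]
    k=[p[p[:,0]<p[:,0].min()+5].mean(0),p[p[:,0]>p[:,0].max()-5].mean(0)]
    return [ray("top",q,.117).round(4) for q in k]
E
python3 - <<'E'
from h import *
for n in("top0","a","b"):print(n,bar(cv2.imread(f"pics/{n}.png")))
E
```

```text
top0 [array([0.4655, 0.369 , 0.117 ]), array([0.5039, 0.1877, 0.117 ])]
a [array([0.4655, 0.369 , 0.117 ]), array([0.5041, 0.1878, 0.117 ])]
b [array([0.4623, 0.3649, 0.117 ]), array([0.5062, 0.1842, 0.117 ])]
```

```bash
python3 -m crank '{"translation":[[8,0,0],[0,0,-45],[0,0,-45],[0,0,-45],[0,0,-20],[0,-50,0],[0,-50,0],[0,0,0]],"roll":[0,0,0,0,0,0,0,0],"fingers":[0,0,0,0,1,1,1,1]}' >/dev/null
python3 - <<'E'
from h import *
st();i=get_image("top");cv2.imwrite("pics/c.png",i);print(bar(i))
w=get_image("wrist")
a=np.hstack([cv2.resize(i[170:270,165:295],None,fx=3,fy=3,interpolation=cv2.INTER_CUBIC),cv2.resize(w,(400,300))])
cv2.imwrite("pics/c3.png",a)
E
```

```text
t 7.45 p [0.3115 0.2005 0.2066] tilt 4.12 zaz -72.0 yaxis az 11.6 q [ 0.454 -0.01   1.918 -0.075  1.244  0.276] F [ 0.5 -0.4  0.4] w 0.0578 g 0.0
[array([0.4625, 0.3646, 0.117 ]), array([0.5066, 0.1842, 0.117 ])]
```

View pics/c3.png

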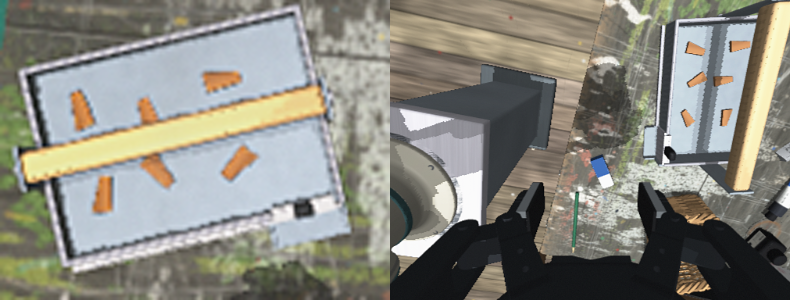

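Run:
```python
from h import *
i=cv2.imread("pics/c.png");V=i.max(2).astype(int)
b=np.zeros(V.shape,bool);b[230:250,255:278]=1
p=np.argwhere(blob(b&(V<70)))[:,::-1];print(p.min(0),p.max(0))
e=[np.array([.4625,.3646]),np.array([.5066,.1842])];C=(e[0]+e[1])/2;ey=(e[0]-e[1]);ey/=np.linalg.norm(ey);ex=np.array([ey[1],-ey[0]])
P=ray("top",p.mean(0),.06)[:2]-C;print("yaw",np.degrees(np.arctan2(ex[1],ex[0])),"C",C,"tab",P@ex,P@ey)
K,r,t=cam("top")
for y in(-.0745,-.0715,-.06):
    Q=C+ex*-.069+ey*y;print(y,cv2.projectPoints(np.array([*Q,.068]),r,t,K,None)[0].ravel())
d([*(C),.20])
```

```text
[263 237] [268 241]
yaw 13.736934295550753 C [0.48455 0.2744 ] tab -0.06764618414623189 -0.07302472854524623
-0.0745 [266.720218   239.88008308]
-0.0715 [265.27409062 240.20521358]
-0.06 [259.72944264 241.45180788]
tool mm [ 37.4 177.4   8.3] |v| 181.5
```

Tab now sits at tote y = −73 mm, about 31 mm from where it started, and the tote itself dragged 4 mm. That means the gate reached its stop and is shut. Next is gripping the bar.

```bash
python3 -m crank '{"translation":[[15,45,0],[15,45,0],[15,45,0],[0,42,0],[0,0,0]],"roll":[-0.037,0,0,0,0],"fingers":[1,1,1,1,1]}' >/dev/null; python3 -c "
from h import *
st();d([.482,.284,.13]);d([.482,.284,.084])"
```

```text
t 8.05 p [0.4884 0.2887 0.2056] tilt 4.19 zaz -62.0 yaxis az 13.6 q [ 0.458  0.283  1.562 -0.076  1.295  0.242] F [-1.6 -0.5  1.3] w 0.0854 g 0.0
tool mm [ 2.3 -8.7 75.4] |v| 76.0
tool mm [  5.6  -9.5 121.3] |v| 121.8
```

```bash
python3 -m crank '{"translation":[[5,-9,0],[0,0,45],[0,0,45],[0,0,30],[0,0,0]],"roll":[0,0,0,0,0],"fingers":[1,1,1,1,1]}' >/dev/null; python3 -c "
from h import *
st()"; python3 -m crank '{"translation":[[0,0,0],[0,0,0],[0,0,0],[0,0,0],[0,0,0],[0,0,0],[0,0,0]],"roll":[0,0,0,0,0,0,0],"fingers":[0.1,0,0,0,0,0,0]}' 110 >/dev/null
python3 - <<'E'
from h import *
st();i=get_image("top");cv2.imwrite("pics/g.png",i)
E
```

```text
t 8.55 p [0.4699 0.2793 0.0829] tilt 4.18 zaz -74.0 yaxis az 13.6 q [ 0.457  0.369  1.77  -0.084  1.017  0.264] F [ 0.6 -0.9  0.3] w 0.0856 g 0.0
t 9.25 p [0.4765 0.282  0.0886] tilt 4.14 zaz -62.0 yaxis az 13.7 q [ 0.456  0.365  1.759 -0.085  1.017  0.263] F [1.6 0.5 6.9] w 0.0182 g 107.3
```

```bash
python3 - <<'E'
from h import *
p,R,s=tool();np.save("Rg.npy",R.as_matrix());np.save("pg.npy",p)
E
cat >> h.py <<'E'
def tote():
    p,R,s=tool();M=R.as_matrix()@np.load("Rg.npy").T   # change since grasp
    a=np.radians(13.7);T=M@Ro.from_euler("z",a).as_matrix()
    g=T@np.array([0,.01,.105]); G=p-.019*R.as_matrix()[:,2]  # grasp point at tote (0,.01,.105)
    o=G-g;L=o+T@np.array([-.094,-.072,0]);dn=T.T@np.array([0,0,-1.])
    print("tote tilt",np.degrees(np.arccos(T[2,2])).round(1),"downhill az in tote (-x-y=225)",(np.degrees(np.arctan2(dn[1],dn[0]))%360).round(0),"x-az",np.degrees(np.arctan2(T[1,0],T[0,0])).round(0),"lip",L.round(3),"lowest",(o+T@np.array([-.094,-.095,0])).round(3));return L
E
python3 -m crank '{"translation":[[0,0,-8],[0,0,-15],[0,0,-25],[0,0,-25],[0,0,-25],[0,0,-25],[0,0,-15],[0,0,-5]],"roll":[0,0,0,0,0,0,0,0],"fingers":[0,0,0,0,0,0,0,0]}'>/dev/null
python3 - <<'E'
from h import *
st();tote();i=get_image("top");w=get_image("wrist")
cv2.imwrite("pics/l.png",np.hstack([cv2.resize(get_image("scene")[150:330,180:350],(400,424)),cv2.resize(w,(400,424))]))
d([.53,.03,.45])
E
```

```text
t 10.1 p [0.4708 0.2911 0.2309] tilt 4.1 zaz -64.0 yaxis az 13.7 q [ 0.475  0.249  1.546 -0.073  1.349  0.254] F [ 0.2  0.  -3.9] w 0.0181 g 107.8
tote tilt 0.1 downhill az in tote (-x-y=225) 356.0 x-az 14.0 lip [0.398 0.19  0.145] lowest [0.403 0.168 0.145]
tool mm [-282.3   -0.6 -202. ] |v| 347.1
```

View pics/l.png

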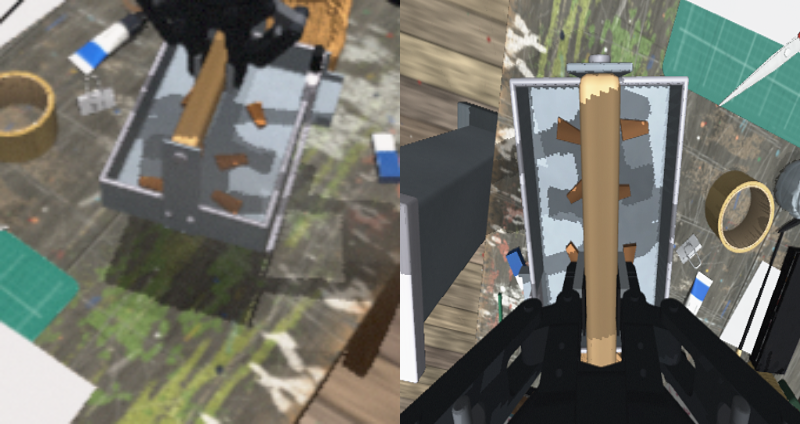

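Tote is lifted level, all six keys are inside and it weighs about 4 N. I'll carry it towards the arm's centreline, higher up, and turn the gate corner to face the robot.

```bash
python3 -m crank '{"translation":[[-10,0,-8],[-20,0,-14],[-27,0,-20],[-27,0,-20],[-27,0,-20],[-27,0,-20],[-27,0,-20],[-27,0,-20]],"roll":[0,0,0,0,0,0,0,0],"fingers":[0,0,0,0,0,0,0,0]}'>/dev/null;python3 -m crank '{"translation":[[-27,0,-20],[-27,0,-20],[-20,0,-15],[-12,0,-8],[-5,0,-4],[0,0,0]],"roll":[0,0,0,0,0,0],"fingers":[0,0,0,0,0,0]}'>/dev/null; python3 -m crank '{"translation":[[0,0,0],[0,0,0],[0,0,0],[0,0,0],[0,0,0],[0,0,0],[0,0,0],[0,0,0]],"roll":[0.08,0.14,0.15,0.15,0.15,0.14,0.12,0.06],"fingers":[0,0,0,0,0,0,0,0]}'>/dev/null
python3 - <<'E'
from h import *
st();tote()
E
```

```text
t 12.45 p [0.5302 0.0313 0.4565] tilt 4.02 zaz -68.0 yaxis az -43.1 q [-0.028  0.156  1.128 -0.066  1.828  0.708] F [ 0.2 -0.3 -3.7] w 0.0182 g 107.8
tote tilt 3.6 downhill az in tote (-x-y=225) 221.0 x-az -43.0 lip [0.412 0.037 0.363] lowest [0.396 0.02  0.362]
```

```bash
python3 -m crank '{"translation":[[0,0,-15],[0,0,-30],[0,0,-35],[0,0,-35],[0,0,-35],[0,0,-30],[0,0,-30],[0,0,-30]],"roll":[0,0,0,0,0,0,0,0],"fingers":[0,0,0,0,0,0,0,0]}'>/dev/null; python3 -c "
from h import *
st();tote()";  python3 -m crank '{"translation":[[20,20,-20],[20,20,-20],[20,20,-20],[20,20,-20]],"roll":[0,0,0,0],"fingers":[0,0,0,0]}'>/dev/null; python3 -c "
from h import *
st();tote()"
```

```text
t 13.25 p [0.5166 0.0458 0.6814] tilt 4.25 zaz -62.0 yaxis az -42.9 q [ 0.     0.361  0.22  -0.113  2.523  0.657] F [10.9 -3.5  9.2] w 0.0182 g 110.0
tote tilt 4.0 downhill az in tote (-x-y=225) 221.0 x-az -43.0 lip [0.399 0.05  0.587] lowest [0.383 0.034 0.586]
t 13.65 p [0.5682 0.0466 0.6669] tilt 6.87 zaz -32.0 yaxis az -43.0 q [ 1.000e-03  3.910e-01  2.220e-01 -9.800e-02  2.425e+00  6.730e-01] F [-0.1  0.1 -3.8] w 0.0182 g 109.6
tote tilt 7.8 downhill az in tote (-x-y=225) 222.0 x-az -43.0 lip [0.457 0.051 0.565] lowest [0.442 0.034 0.563]
```

Tilting works and goes in the right direction. Continuing.

```bash
python3 -m crank '{"translation":[[22,22,-28],[22,22,-28],[22,22,-28],[22,22,-28],[22,22,-28],[22,22,-28]],"roll":[0,0,0,0,0,0],"fingers":[0,0,0,0,0,0]}'>/dev/null; python3 -c "
from h import *
st();tote()"
```

```text
t 14.25 p [0.6161 0.0499 0.6765] tilt 14.2 zaz -14.0 yaxis az -43.5 q [ 0.004  0.389  0.221 -0.081  2.289  0.689] F [ 0.3 -1.2 -3.7] w 0.0181 g 109.7
tote tilt 15.8 downhill az in tote (-x-y=225) 223.0 x-az -43.0 lip [0.52  0.054 0.56 ] lowest [0.505 0.037 0.556]
```

```bash
python3 -m crank '{"translation":[[22,22,-28],[22,22,-28],[22,22,-28],[22,22,-28],[22,22,-28],[22,22,-28],[22,22,-28],[22,22,-28]],"roll":[0,0,0,0,0,0,0,0],"fingers":[0,0,0,0,0,0,0,0]}'>/dev/null; python3 -c "
from h import *
st();tote()"
```

```text
t 15.05 p [0.6451 0.056  0.7244] tilt 25.69 zaz -7.0 yaxis az -45.2 q [ 0.01   0.344  0.221 -0.065  2.13   0.701] F [-0.5  0.1 -4. ] w 0.0184 g 109.6
tote tilt 27.5 downhill az in tote (-x-y=225) 223.0 x-az -45.0 lip [0.575 0.059 0.591] lowest [0.561 0.042 0.584]
```

```bash
python3 -m crank '{"translation":[[22,22,-28],[22,22,-28],[22,22,-28],[22,22,-28],[22,22,-28],[15,15,-20],[0,0,0]],"roll":[0,0,0,0,0,0,0],"fingers":[0,0,0,0,0,0,0]}'>/dev/null
python3 - <<'E'
from h import *
st();L=tote();p=tool()[0]
i=cv2.imread("pics/top0.png");h=cv2.cvtColor(i,cv2.COLOR_BGR2HSV);H,S,V=[h[...,k].astype(int) for k in range(3)]
cv2.imwrite("pics/t1.png",np.hstack([cv2.resize(get_image("scene")[0:300,150:450],(400,400)),cv2.resize(get_image("wrist"),(400,400))]))
d(p+np.array([.522,.015,.125])-L)
E
```

```text
t 15.75 p [0.6379 0.0607 0.7803] tilt 34.52 zaz -4.0 yaxis az -47.4 q [ 0.015  0.284  0.221 -0.056  2.036  0.707] F [-0.5  0.2 -2.9] w 0.0184 g 109.8
tote tilt 36.4 downhill az in tote (-x-y=225) 223.0 x-az -47.0 lip [0.589 0.064 0.637] lowest [0.577 0.047 0.628]
tool mm [-251.3 -237.1  385.4] |v| 517.6
```

View pics/t1.png

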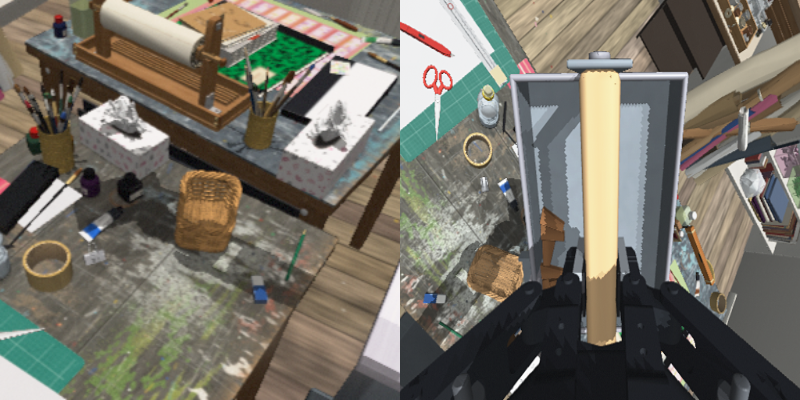

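All keys are sliding to the front wall and the gate corner. In the wrist half of the picture two are visible at (550,240) and (550,275), with the rest behind the fingers. The basket is undisturbed. Moving down above it.

```bash
python3 -m crank '{"translation":[[-7,-7,11],[-14,-13,21],[-20,-19,31],[-20,-19,31],[-20,-19,31],[-20,-19,31],[-20,-19,31],[-20,-19,31]],"roll":[0,0,0,0,0,0,0,0],"fingers":[0,0,0,0,0,0,0,0]}'>/dev/null;python3 -m crank '{"translation":[[-20,-19,31],[-20,-19,31],[-14,-13,21],[-7,-7,11],[-4,-4,6],[0,0,0],[0,0,0]],"roll":[0,0,0,0,0,0,0],"fingers":[0,0,0,0,0,0,0]}'>/dev/null
python3 - <<'E'
from h import *
st();L=tote();p=tool()[0]
d(p+np.array([.522,.015,.115])-L)
cv2.imwrite("pics/t2.png",np.hstack([cv2.resize(get_image("scene")[80:300,150:370],(400,400)),cv2.resize(get_image("top")[100:300,230:430],(400,400))]))
E
```

```text
t 17.35 p [0.5846 0.0215 0.3583] tilt 34.44 zaz -4.0 yaxis az -47.4 q [-0.087 -0.059  1.741  0.009  0.859  0.642] F [ 0.4  0.  -3.2] w 0.0182 g 109.8
tote tilt 36.3 downhill az in tote (-x-y=225) 223.0 x-az -47.0 lip [0.535 0.025 0.216] lowest [0.523 0.007 0.206]
tool mm [-49.6 -46.7  75.7] |v| 101.9
```

View pics/t2.png

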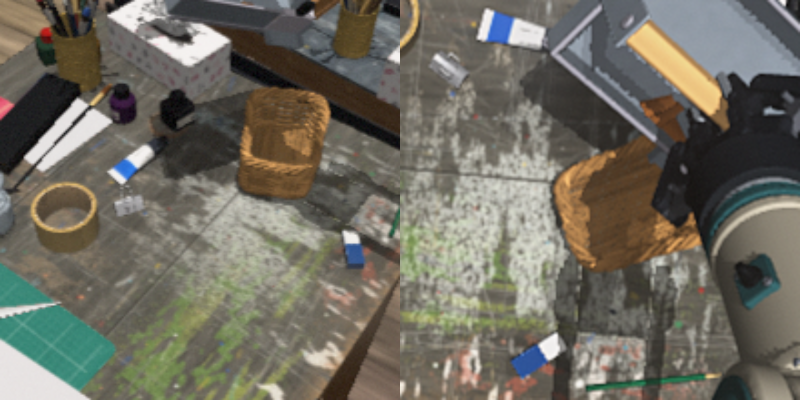

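I'll check the predicted tote pose against that top view: the front-left wall corner shows at full-image pixel (305,122).

```bash
cat >> h.py <<'E'
def totepts(P):
    p,R,s=tool();T=R.as_matrix()@np.load("Rg.npy").T@Ro.from_euler("z",np.radians(13.7)).as_matrix()
    o=p-.019*R.as_matrix()[:,2]-T@np.array([0,.01,.105]);return (T@np.array(P,float).T).T+o
E
python3 - <<'E'
from h import *
W=totepts([(-.07,.1,.038),(-.07,.1,0),(-.094,-.072,0),(-.069,-.0735,.068),(0,.1,.117),(-.07,-.1,.038)])
for n in("top","scene"):
    K,r,t=cam(n);print(n,cv2.projectPoints(W,r,t,K,None)[0].reshape(-1,2).round(0).tolist())
print(W.round(3).tolist())
E
```

```text
top [[304.0, 126.0], [301.0, 116.0], [362.0, 187.0], [383.0, 200.0], [346.0, 116.0], [388.0, 199.0]]
scene [[250.0, 76.0], [241.0, 86.0], [305.0, 105.0], [323.0, 80.0], [265.0, 23.0], [323.0, 89.0]]
[[0.618, 0.138, 0.327], [0.64, 0.138, 0.296], [0.536, 0.025, 0.216], [0.51, 0.006, 0.281], [0.614, 0.09, 0.421], [0.513, -0.013, 0.246]]
```

The prediction agrees, (304,126) against (305,122), so the bar hasn't slipped. Final descent.

```bash
python3 -m crank '{"translation":[[-8,-8,13],[-14,-13,21],[-14,-13,21],[-9,-8,13],[-5,-5,7],[0,0,0],[0,0,0],[0,0,0]],"roll":[0,0,0,0,0,0,0,0],"fingers":[0,0,0,0,0,0,0,0]}'>/dev/null
python3 - <<'E'
from h import *
st();L=tote();p=tool()[0];print(np.round(tool()[2]["qd"],3))
d(p+np.array([.522,.015,.113])-L)
w=get_image("wrist")
cv2.imwrite("pics/t3.png",np.hstack([cv2.resize(get_image("scene")[60:240,200:380],(400,400)),w[130:384,100:356]] if 0 else [cv2.resize(get_image("scene")[60:240,200:380],(400,400)),cv2.resize(w[150:384,120:354],(400,400))]))
W=totepts([(-.067,-.097,.003)]);c=cam("wrist");print(cv2.projectPoints(W,c[1],c[2],c[0],None)[0].ravel())
E
```

```text
t 18.25 p [0.5709 0.0117 0.2594] tilt 34.57 zaz -4.0 yaxis az -47.4 q [-0.117 -0.02   1.956  0.042  0.603  0.588] F [ 0.9  0.1 -4.6] w 0.018 g 109.7
tote tilt 36.4 downhill az in tote (-x-y=225) 223.0 x-az -47.0 lip [0.522 0.015 0.116] lowest [ 0.51  -0.002  0.107]
[-0.    -0.001  0.006 -0.002  0.005  0.011]
tool mm [-1.1 -1.7  2.9] |v| 3.5
[187.0287606  289.13139827]
```

View pics/t3.png

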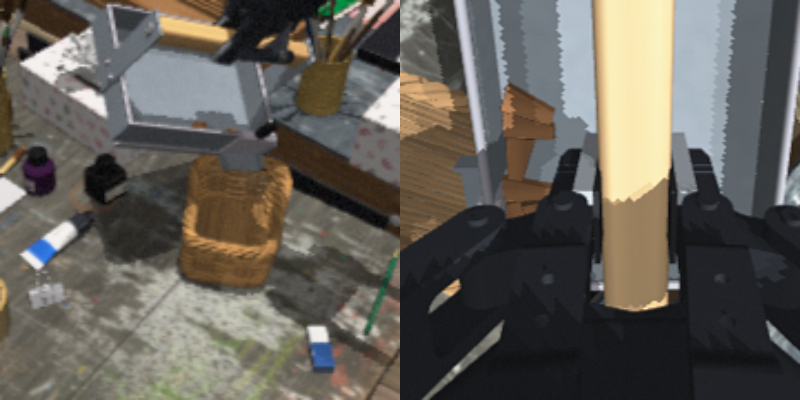

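The lip is over the basket and the keys are banked against the front wall at the corner. I'll check how far the uppermost key, at crop (525,105), is from the corner.

Run:
```python
from h import *
c=cam("wrist")
P=[(-.058,y,.006) for y in(.02,.0,-.01,-.02,-.03,-.05,-.075)]
q=cv2.projectPoints(totepts(P),c[1],c[2],c[0],None)[0].reshape(-1,2)
for a,b in zip(P,q):print(a,[round(400+(b[0]-120)/.585),round((b[1]-150)/.585)])
st()
```

```text
(-0.058, 0.02, 0.006) [510, 48]
(-0.058, 0.0, 0.006) [514, 86]
(-0.058, -0.01, 0.006) [515, 104]
(-0.058, -0.02, 0.006) [517, 121]
(-0.058, -0.03, 0.006) [519, 139]
(-0.058, -0.05, 0.006) [522, 171]
(-0.058, -0.075, 0.006) [526, 210]
t 18.35 p [0.5703 0.0118 0.2587] tilt 34.49 zaz -4.0 yaxis az -47.4 q [-0.117 -0.02   1.957  0.042  0.603  0.588] F [-0.3 -0.  -3.4] w 0.0183 g 109.7
```

```bash
python3 -m crank '{"translation":[[0,0,0],[0,0,0],[0,0,0],[0,0,0],[0,0,0]],"roll":[0,0,0,0,0],"fingers":[0,0,0,0,0]}'>/dev/null; python3 -c "
from h import *
st();tote();print(manip.sign_off())"
```

```text
t 18.85 p [0.5693 0.0118 0.257 ] tilt 34.32 zaz -4.0 yaxis az -47.4 q [-0.117 -0.019  1.959  0.042  0.603  0.588] F [ 1.2 -0.6 -3.5] w 0.0184 g 109.8
tote tilt 36.2 downhill az in tote (-x-y=225) 223.0 x-az -47.0 lip [0.52  0.015 0.114] lowest [ 0.508 -0.002  0.105]
the job is handed in; nothing more can be done
None
```

The job is handed in: the gate is shut and the tote is held steady, tipped about 36° to the gate corner with the pour lip about 4 cm above the basket's rim and over its middle; the keys I could see lie within about 9 cm of the corner, the rest are hidden behind the fingers, and I saw none leave the tote.

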